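# Release the ratchet clamp and slide its jaw back

## Task

The keycap mould has cured and the ratchet clamp that boxes it in must be opened. With closed fingertips, press down the flat release pad on top of the clamp's sliding jaw and, keeping it down, push the jaw back along its bar, away from the mould, until it meets the end stop; then let go of the pad so that it springs up, and move clear. Grasp and lift nothing: the mould stays standing on its ledge, and the keycap and the funnel beside the clamp stay where they are.

Things in the scene. Friction and masses are not known exactly. Their poses are not given: they have to be found in the camera images.
- clamp: Clamp fixed to the counter: base plate 360 x 100 x 8 mm, steel bar 16 mm wide (top 38 mm up) along its y. Fixed jaw block (64 mm wide, top 82 mm up) at the -y end, end stop (64 mm wide, top 60 mm up) at the +y end. Origin: on the counter under the bar's centre line, 110 mm from the end stop's face; x across the bar, y along it from fixed jaw to end stop, z up.
- jaw (a joint): Position of the sliding jaw along the bar, m: 0 closed up to the mould, 0.130 fully back at the end stop (clamp's +y). With the pad held down it slides at about 2 N and stays where it is left. With the pad up, a ratchet (8 mm pitch) stops any movement back after at most 8 mm of slack; do not force it.
- release (a joint): How far the release pad is pressed down, m: 0 up, 0.010 at its hard bottom. Spring: about 2 N to begin, 6 N at the bottom. The ratchet is free beyond 0.004 and the pad must be kept down there while the jaw moves; let go, it springs up by itself. At the start it may stand up to 4 mm down, its pawl resting on a tooth.
- pad_top (a point): Centre of the release pad's upper face; moves with the jaw and the press. A level steel plate with fine ridges, 44 mm across the bar by 42 mm along it, 6 mm thick, its top 62 mm above the counter when up. The horn stands 3 mm behind its rear (+y) edge, 26 mm higher than the pad; 52 mm are free in front of it up to the jaw's face plate. Axes as the clamp.
- horn_front (a point): On the horn's front face (towards the pad), 78 mm above the counter, 24 mm from the pad's centre in the clamp's +y. The black plastic jaw is 120 mm long: face plate 60 mm wide (top 82 mm up) at the mould end, then the pad, then this upright horn, 46 mm wide, 10 mm thick, top 88 mm up. A fingertip on the pad, moving to +y, pushes the horn and so the jaw back.
- stop_face (a point): Top middle of the end stop's face that the jaw meets, 60 mm above the counter. With the jaw fully back, the horn's front face is 18 mm short of it and the rear end of the jaw's side cheeks touches it.
- mould: Two-part clear keycap mould with a white parting line, 50 mm across the bar, 38 mm along it, 36 mm tall, standing loose on the clamp's ledge (42 mm above the counter) between the fixed jaw and the sliding jaw's face plate. Origin: centre of its underside. To be left standing there.
- keycap: Loose resin keycap, 18 mm square, 11 mm tall, on the counter beside the clamp (its +x side). Origin: centre of underside. Leave alone.
- funnel: Green silicone funnel standing mouth down on the counter on the clamp's -x side, 72 mm wide, 60 mm tall. Origin: centre of its lower rim. Leave alone.
Mind the look-alikes: they are no part of the job. Of the things like the mould, leave any that is blue or red; of the rest the larger one is meant.

How it is judged (in metres and radians):
On the way, in this order (a step that is already met when the one before it is completed fails the run):
1. the release pad is pressed down while the jaw is still by the mould (value of joint release above 0.005 m and value of joint jaw below 0.06 m), for 0.05 s.
2. the jaw is pushed back to the end stop (value of joint jaw above 0.125 m), for 0.1 s.
At the end, for the whole second after the job is handed in: The jaw rests within 5 mm of fully back against the end stop, the release pad is up again (within 3 mm), the mould stands upright (within 0.2 rad) within 12 mm of its start, the keycap is within 15 mm and the funnel within 20 mm of its start (value of joint jaw above 0.125 m and value of joint release below 0.003 m and velocity of joint jaw below 0.005 m/s and distance of mould from where it was at the start of the episode below 0.012 m and angle between mould's own z axis and vertical below 0.2 rad and distance of keycap from where it was at the start of the episode below 0.015 m and distance of funnel from where it was at the start of the episode below 0.02 m); the robot touches nothing.
It fails at once if the mould is lifted, shifted by more than 12 mm or tipped (not (distance of mould from where it was at the start of the episode below 0.012 m and angle between mould's own z axis and vertical below 0.2 rad)).
It fails at once if the keycap or the funnel is lifted, carried or shifted (more than 15 mm for the keycap, 20 mm for the funnel) (distance of keycap from where it was at the start of the episode above 0.015 m or distance of funnel from where it was at the start of the episode above 0.02 m).
It also fails if it takes over 32 s, if anything falls off the work surface, if the arm or the gripper's body presses on something with over 40 N, if the wrist force passes 120 N, or if a joint passes its speed limit or range.

## Robot

A 6-joint arm with a two-finger parallel gripper is mounted at the origin on the work surface. World frame = base frame: x ahead of the robot, y to its left, z up, the work surface at z = 0. Lengths are in m, angles in degrees, forces in N, time in s.
With the tool pointing down it reaches from about 0.275 to 0.85 m from the base axis. Payload 5.2 kg.
Tool frame: the origin (TCP) lies between the finger pads; the fingertips stand 25 mm ahead of it and the grasp point (between the pads) lies 6 mm ahead of it; z points along the fingers, y is the line along which they close (so a half turn about z gives the same grasp; the last joint's range is limited). The gripper opens to 85 mm and grips with 20 to 120 N. Pads are 22 mm wide; open, the fingers measure 114 mm over their backs; the gripper's body (76 mm by 85 mm) begins 54 mm behind the grasp point. The pads swing forward as they close: fully open they stand 13 mm farther back than shut.
Start: joints at [65.501, 14.817, 87.949, -0, 77.235, -11.62], TCP at [0.123, 0.536, 0.256] pointing down, gripper open.
Joint ranges: [-179.93, 179.93], [-52.35, 119.4], [10.71, 147.94], [-69.91, 249.91], [12.55, 155.21], [-178.61, 178.61]. Speed limits (degrees/s): [147.25, 147.25, 180, 180, 180, 180].

## Interface

Orientations are given as a 3x3 rotation matrix whose columns are the frame's x, y, z axes.
In Python, from cell import robot gives the robot as it stands.
- The arm moves only by the tool carry_out, never from a script. Its argument "deltas" is a list of rows, each a list of 2 entries, a list of its own where there are three numbers: the shift along the tool's x, y, z in cm, then the turn, a rotation vector about the tool's x, y, z in degrees. A call has 1 to 12 rows; each row shifts and turns the commanded pose from where the row before left it, along the tool's axes as they then stand; what a row does not reach is not made up. A row lasts 1/12 s, in which the tool goes at most 41.7 mm and 7.16 degrees, less where a joint would pass 70% of its speed; a pose out of reach is approached as far as the arm can. A call with a gripper value outside its range is refused whole. "grip" is the finger opening in cm, from 0 to 8.54, set as the call begins (left out, the last holds). The fingers move at their own pace and stop on an object; the grip force is fixed at half the most. Time passes only in rows, so rows that do not move let the fingers close. It gives the time, the measured TCP pose, the force, the opening and the grip force at its end, in the units of the state.
- robot.state(): the state, without advancing time (a new reading comes with each control period).
- robot.snapshot(name): name is "scene" or "top"; returns the picture (384x512x3 uint8, red, green, blue); there is no depth.
- robot.camera_model(name): a dict with "vertical_fov" (degrees; the focal length in pixels is half the picture's height over the tangent of half this angle, whatever the lens; pixels are square), "cx", "cy" (the principal point, pixels), "D" ([k1, k2, p1, p2, k3] as OpenCV has them; the pictures are not rectified), "R" (3x3) and "t" (3): a world point X has camera coordinates R X + t. Camera axes: x right, y down, z forward; pixel columns grow to the right and rows downward; lengths in m; the calibration is good to about 2 mm. A picture is of the moment at which its call begins. camera_model takes no time and is no camera call.
- robot.close_job(): hands the job in; it is judged then, once.
The state is a dict: "t": time; "q": joint angles; "qd": joint speeds; "joint_torque": joint torques, N m; "tcp_pos": TCP position; "orientation": TCP orientation; "wrist_force": force on the tool from outside, world axes, zero at the start; "ft_torque": the same for the moment, N m; "opening": finger opening in m; "grasp_force": force on a finger pad.
Only numpy, scipy, OpenCV 4.12 (cv2) and the standard library are available. Lean on these libraries where they do the work, as an engineer would, in place of code of your own. Each camera call takes 0.05 s, during which the arm holds its last target. There are 200 camera calls.

## Working session

There is one attempt and no reset: what is moved stays moved. The work goes in short steps, Python scripts to look and compute and a tool call to move; the robot and the scene stay as the last step left them, time stands still between calls to the robot, and variables do not carry over. Pictures are saved under pics/ and viewed, at most 10 in all, crops included, and the job is handed in when it is done.

Besides the shell and the picture viewer there is one more tool, called after ">>>" by a JSON object that holds its "op" and its "data". carry_out: Moves the arm, as the interface text tells. Its arguments: {"type":"object","properties":{"deltas":{"type":"array"},"grip":{"type":"number"}},"required":["deltas"]}

```bash
mkdir -p pics
python3 - <<'E'
from cell import robot
import cv2
for n in("scene","top"):
    cv2.imwrite(f"pics/{n}0.png",cv2.resize(robot.snapshot(n)[:,:,::-1],(768,576)))
    print(n,robot.camera_model(n))
s=robot.state();print(s["t"],s["orientation"],s["wrist_force"])
E
```

```text
scene {'vertical_fov': 51.669263667759, 'cx': 248.95997852027693, 'cy': 193.64646576804256, 'D': array([-0.00536195,  0.        ,  0.        ,  0.        ,  0.        ]), 'R': array([[ 0.38146966,  0.9243239 , -0.01030662],
       [ 0.74503838, -0.31404   , -0.58846979],
       [-0.54717338,  0.21680454, -0.80845351]]), 't': array([-0.16439704, -0.37333373,  1.11399273])}
top {'vertical_fov': 52.674621039848574, 'cx': 253.5846998626914, 'cy': 190.77885416811523, 'D': array([0.00541455, 0.        , 0.        , 0.        , 0.        ]), 'R': array([[-0.01884395, -0.99893682, -0.04207306],
       [-0.98189967,  0.02642175, -0.18754981],
       [ 0.18846206,  0.03777734, -0.98135362]]), 't': array([0.00489495, 0.55167906, 0.75256987])}
0.1 [[-9.74837223e-01  2.22916798e-01 -6.99593790e-04]
 [ 2.22917635e-01  9.74836079e-01 -1.53164642e-03]
 [ 3.40559553e-04 -1.64905774e-03 -9.99998582e-01]] [-0.20001059 -0.37039047  0.69011958]
```

View pics/scene0.png

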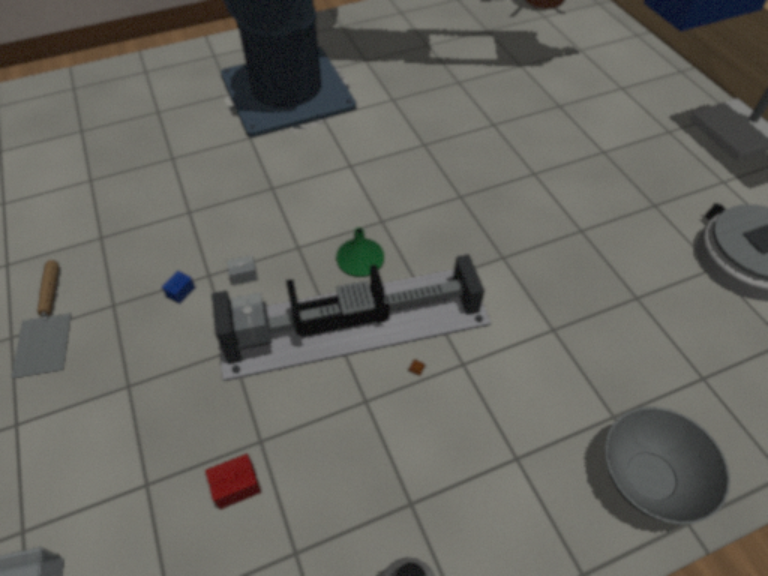

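View pics/top0.png

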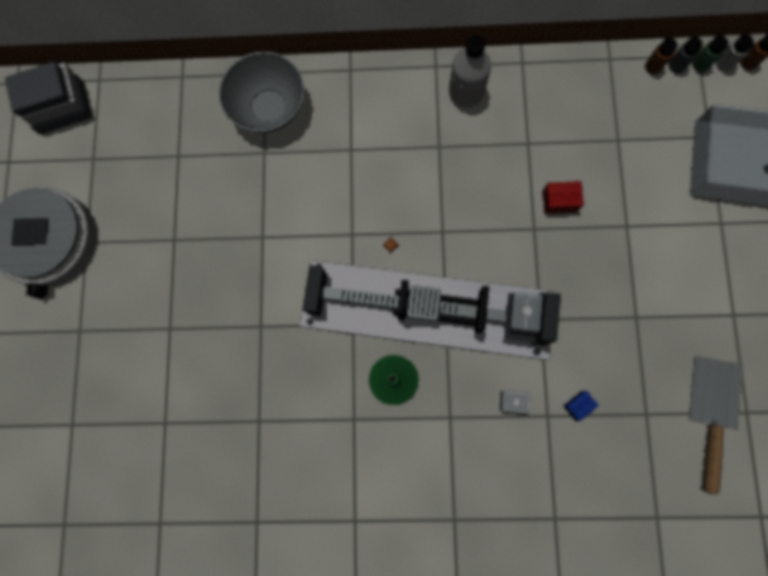

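```bash
cat > h.py <<'E'
from cell import robot
import numpy as np,cv2
def pix2w(n,uv,z):
    c=robot.camera_model(n);f=192/np.tan(np.radians(c["vertical_fov"]/2))
    K=np.array([[f,0,c["cx"]],[0,f,c["cy"]],[0,0,1]])
    p=cv2.undistortPoints(np.array([[uv]],float),K,c["D"])[0,0]
    R=c["R"];C=-R.T@c["t"];d=R.T@np.array([*p,1]);return C+d*(z-C[2])/d[2]
def w2pix(n,X):
    c=robot.camera_model(n);f=192/np.tan(np.radians(c["vertical_fov"]/2))
    K=np.array([[f,0,c["cx"]],[0,f,c["cy"]],[0,0,1]])
    return cv2.projectPoints(np.array([X],float),cv2.Rodrigues(c["R"])[0],c["t"],K,c["D"])[0].reshape(-1,2)[0]
E
python3 - <<'E'
import cv2
a=cv2.imread("pics/top0.png");a=cv2.resize(a,(512,384),interpolation=cv2.INTER_AREA)
from h import *
a=robot.snapshot("top")[:,:,::-1]
cv2.imwrite("pics/top1.png",cv2.resize(a[165:275,195:385],(760,440),interpolation=cv2.INTER_CUBIC))
a=robot.snapshot("scene")[:,:,::-1]
cv2.imwrite("pics/sc1.png",cv2.resize(a[145:265,135:335],(800,480),interpolation=cv2.INTER_CUBIC))
E
```

```text
(no output)
```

View pics/top1.png

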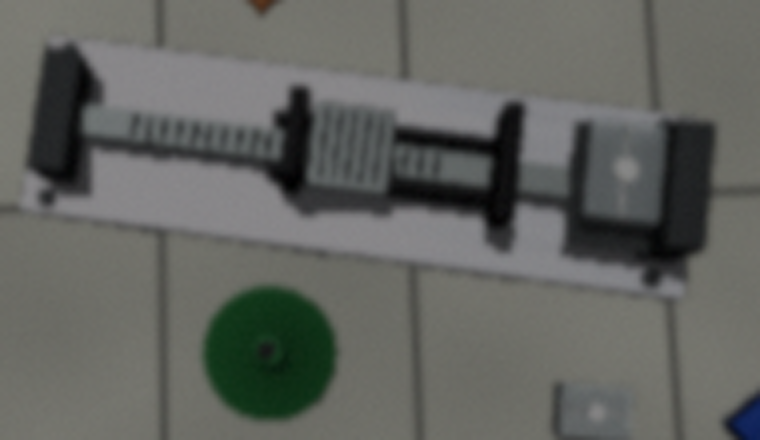

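View pics/sc1.png

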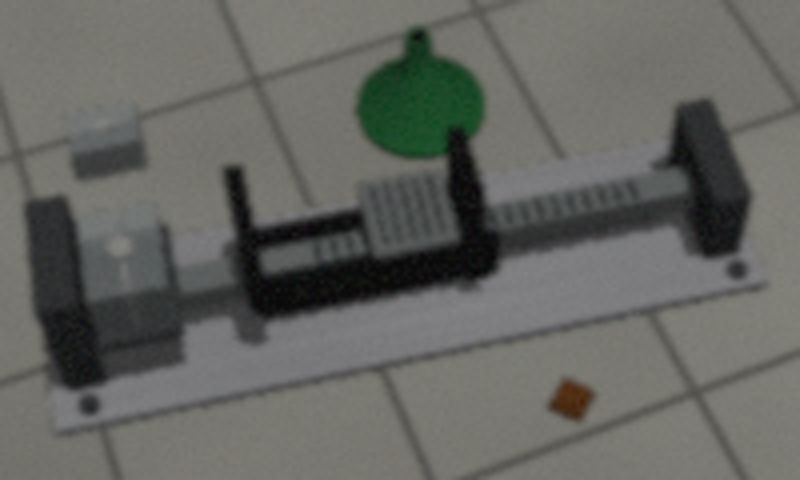

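The top crop shows the pad centred at about (350,149), the horn at x≈297, and the end stop at the left (75,120). The lookalikes in full top pixels are the clear mould in the clamp (351,208), the small clear one (344,268), blue (387,270) and red (376,131). The one meant is the clear mould in the clamp, and the crop confirms it.

Run:
```python
from h import *
T=lambda x,y:((x+.5)/4-.5+195,(y+.5)/4-.5+165)
S=lambda x,y:((x+.5)/4-.5+135,(y+.5)/4-.5+145)
for z in(.058,.062):
  t=[pix2w("top",T(*p),z) for p in((312,105),(395,110),(389,192),(306,187))]
  s=[pix2w("scene",S(*p),z) for p in((358,185),(443,173),(463,243),(375,260))]
  print(z,np.round(np.mean(t,0),4),np.round(np.mean(s,0),4))
  print(np.round(t,3)[:,:2].tolist())
a=[pix2w("top",T(*p),.008)[:2] for p in((22,207),(683,297),(690,118))]
b=[pix2w("scene",S(*p),.008)[:2] for p in((58,432),(765,285))]
for d in(a[0]-a[1],b[1]-b[0]): print(np.linalg.norm(d),np.degrees(np.arctan2(d[1],d[0])))
# bar axis at z=.038 / stop & fixed jaw tops
e=pix2w("top",T(83,125),.038);m=pix2w("top",T(571,182),.038);d=e-m;print(e,m,np.degrees(np.arctan2(d[1],d[0])))
print("horn",pix2w("top",T(306,93),.088),pix2w("top",T(297,190),.088))
print("stop face top",pix2w("top",T(83,50),.06),pix2w("top",T(68,178),.06))
print("funnel",pix2w("top",T(267,352),.06),"keycap",pix2w("top",T(262,5),.011))
s=robot.state();print(s["tcp_pos"],s["orientation"].round(3).tolist())
```

```text
0.058 [ 0.5263 -0.0661  0.058 ] [ 0.5313 -0.0655  0.058 ]
[[0.549, -0.047], [0.546, -0.089], [0.503, -0.085], [0.507, -0.043]]
0.062 [ 0.5256 -0.0659  0.062 ] [ 0.534  -0.0664  0.062 ]
[[0.549, -0.047], [0.545, -0.089], [0.503, -0.085], [0.506, -0.043]]
0.35652864998885375 80.91514593807956
0.35293538821184456 80.75896864322688
[0.54559617 0.07396207 0.038     ] [ 0.50888921 -0.18021614  0.038     ] 81.78248414025117
horn [ 0.54971457 -0.04395211  0.088     ] [ 0.50145359 -0.03822996  0.088     ]
stop face top [0.58118805 0.07088452 0.06      ] [0.51427612 0.07861121 0.06      ]
funnel [ 0.42432414 -0.02116937  0.06      ] keycap [ 0.61520049 -0.02163332  0.011     ]
[0.12243336 0.53590066 0.25578126] [[-0.975, 0.223, -0.0], [0.223, 0.975, -0.001], [0.0, -0.001, -1.0]]
```

>>> {"op": "carry_out", "data": {"deltas": [[[-2.2,-2.07,0],[0,0,0]],[[-2.2,-2.07,0],[0,0,0]],[[-2.2,-2.07,0],[0,0,0]],[[-2.2,-2.07,0],[0,0,0]],[[-2.2,-2.07,0],[0,0,0]],[[-2.2,-2.07,0],[0,0,0]],[[-2.2,-2.07,0],[0,0,0]],[[-2.2,-2.07,0],[0,0,0]],[[-2.2,-2.07,0],[0,0,0]],[[-2.2,-2.07,0],[0,0,0]],[[-2.2,-2.07,0],[0,0,0]],[[-2.2,-2.07,0],[0,0,0]]], "grip": 0}}

```text
t: 1.2
tcp_pos: [0.325, 0.2338, 0.2564]
orientation: [[-0.975, 0.223, 0.0], [0.223, 0.975, 0.0], [-0.0, 0.0, -1.0]]
wrist_force: [-0.2, -0.1, -0.4]
opening: -0.0001
grasp_force: 0.0
```

>>> {"op": "carry_out", "data": {"deltas": [[[-2.2,-2.07,0],[0,0,0]],[[-2.2,-2.07,0],[0,0,0]],[[-2.2,-2.07,0],[0,0,0]],[[-2.2,-2.07,0],[0,0,0]],[[-2.2,-2.07,0],[0,0,0]],[[-2.2,-2.07,0],[0,0,0]],[[-2.2,-2.07,0],[0,0,0]],[[-2.2,-2.07,0],[0,0,0]],[[-2.2,-2.07,0],[0,0,0]],[[-2.2,-2.07,0],[0,0,0]],[[-2.2,-2.07,0],[0,0,0]],[[-2.2,-2.07,0],[0,0,-4.4]]]}}

```text
t: 2.2
tcp_pos: [0.5271, -0.0672, 0.2561]
orientation: [[-0.989, 0.148, -0.0], [0.148, 0.989, 0.0], [0.0, 0.0, -1.0]]
wrist_force: [0.2, -0.6, -0.5]
opening: 0.0003
grasp_force: 0.0
```

>>> {"op": "carry_out", "data": {"deltas": [[[0,0,2],[0,0,0]],[[0,0,2],[0,0,0]],[[0,0,2],[0,0,0]],[[0,0,2],[0,0,0]],[[0,0,1],[0,0,0]],[[0,0,0],[0,0,0]],[[0,0,0],[0,0,0]]]}}

```text
t: 2.78
tcp_pos: [0.5265, -0.0658, 0.1663]
orientation: [[-0.989, 0.147, -0.001], [0.147, 0.989, 0.0], [0.001, 0.0, -1.0]]
wrist_force: [-0.4, -0.1, 0.4]
opening: -0.0001
grasp_force: 0.0
```

Run:
```python
from h import *
s=robot.state();R=np.array(s["orientation"]);p=np.array(s["tcp_pos"]);print(s["t"],p,R.round(3).tolist(),np.degrees(np.arctan2(R[1,1],R[0,1])),s["opening"],s["wrist_force"])
print("to go cm",(R.T@(np.array([.5275,-.063,.12])-p))*100)
for n in("top","scene"): print(n,w2pix(n,p+.025*R[:,2]))
a=robot.snapshot("top")[:,:,::-1][165:275,195:385];b=robot.snapshot("scene")[:,:,::-1][115:265,135:335]
cv2.imwrite("pics/c2.png",np.vstack([cv2.resize(a,(570,330),interpolation=2)[:270],cv2.resize(b,(570,330)) if 0 else cv2.resize(b,(570,428),interpolation=2)])[:600])
```

```text
2.7833 [ 0.52647667 -0.0657769   0.16628935] [[-0.989, 0.147, -0.001], [0.147, 0.989, 0.0], [0.001, 0.0, -1.0]] 81.52409275731075 -6.813565314118329e-05 [-0.37139031 -0.14170432  0.39713417]
to go cm [-0.06427373  0.28910894  4.62892114]
top [283.45560409 194.3349865 ]
scene [234.27976707 168.86017125]
```

View pics/c2.png

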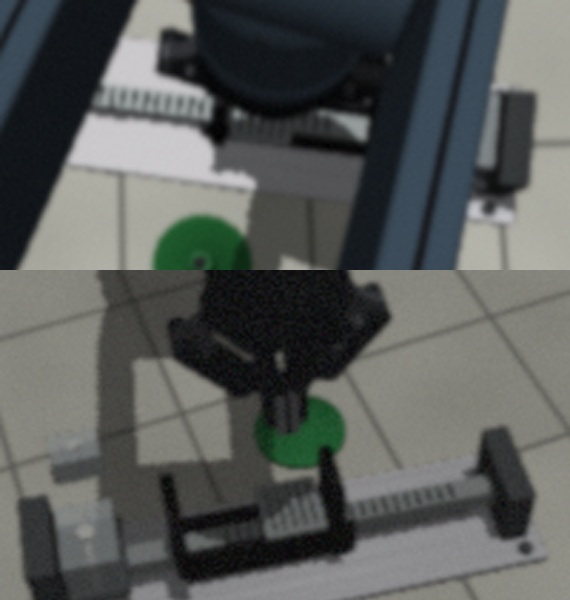

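The fingertips are over the pad in the scene view (285,430), but the wide finger links slope out along the bar, towards the horn. I'll turn the tool 90° so the narrow 22 mm side faces the horn.

>>> {"op": "carry_out", "data": {"deltas": [[[0,0,0],[0,0,7]],[[0,0,0],[0,0,7]],[[0,0,0],[0,0,7]],[[0,0,0],[0,0,7]],[[0,0,0],[0,0,7]],[[0,0,0],[0,0,7]],[[0,0,0],[0,0,7]],[[0,0,0],[0,0,7]],[[0,0,0],[0,0,7]],[[0,0,0],[0,0,7]],[[0,0,0],[0,0,7]],[[0,0,0],[0,0,7]]]}}

```text
t: 3.88
tcp_pos: [0.5274, -0.066, 0.168]
orientation: [[0.049, 0.999, 0.003], [0.999, -0.049, -0.001], [-0.001, 0.003, -1.0]]
wrist_force: [0.5, -0.3, 0.3]
opening: 0.0003
grasp_force: 0.0
```

>>> {"op": "carry_out", "data": {"deltas": [[[0,0,0],[0,0,6]],[[0.5,0,1],[0,0,0]],[[0,0,2],[0,0,0]],[[0,0,2],[0,0,0]],[[0,0,1],[0,0,0]],[[0,0,0],[0,0,0]],[[0,0,0],[0,0,0]]]}}

```text
t: 4.47
tcp_pos: [0.5273, -0.0607, 0.1063]
orientation: [[0.146, 0.989, -0.001], [0.989, -0.146, 0.0], [0.0, -0.001, -1.0]]
wrist_force: [-0.2, -0.1, 0.9]
opening: 0.0002
grasp_force: 0.0
```

Run:
```python
from h import *
s=robot.state();R=np.array(s["orientation"]);p=np.array(s["tcp_pos"]);print(s["t"],s["q"],p,R.round(3).tolist(),s["wrist_force"])
print("to go cm",(R.T@(np.array([.5275,-.061,.0795])-p))*100)
b=robot.snapshot("scene")[:,:,::-1][115:265,135:335]
cv2.imwrite("pics/c3.png",cv2.resize(b,(800,600),interpolation=2))
```

```text
4.4667 [-1.86144926e+01  2.14941404e+01  1.01688375e+02  9.96965293e-04
  5.68562775e+01 -1.02254199e+01] [ 0.52729988 -0.0606833   0.10625357] [[0.146, 0.989, -0.001], [0.989, -0.146, 0.0], [0.0, -0.001, -1.0]] [-0.23658263 -0.14947306  0.92722953]
to go cm [-0.02877141  0.02619448  2.67533671]
```

View pics/c3.png

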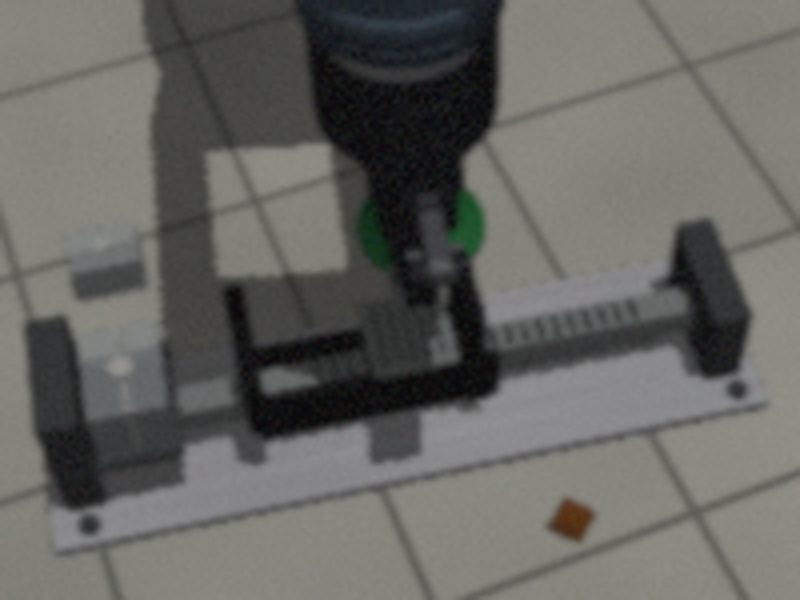

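The fingertips (420,300) are in front of the horn (465,290), above the pad. I'll go down now.

>>> {"op": "carry_out", "data": {"deltas": [[[0,0,0.6],[0,0,0]],[[0,0,0.6],[0,0,0]],[[0,0,0.4],[0,0,0]],[[0,0,0.2],[0,0,0]],[[0,0,0.2],[0,0,0]],[[0,0,0.2],[0,0,0]],[[0,0,0],[0,0,0]],[[0,0,0],[0,0,0]]]}}

```text
t: 5.18
tcp_pos: [0.5274, -0.0609, 0.0843]
orientation: [[0.147, 0.989, 0.0], [0.989, -0.147, -0.0], [-0.0, 0.0, -1.0]]
wrist_force: [0.1, -0.2, 0.1]
opening: -0.0002
grasp_force: 0.0
```

>>> {"op": "carry_out", "data": {"deltas": [[[0,0,0.2],[0,0,0]],[[0,0,0.2],[0,0,0]],[[0,0,0.1],[0,0,0]],[[0,0,0],[0,0,0]],[[0,0,0],[0,0,0]]]}}

```text
t: 5.6
tcp_pos: [0.5275, -0.061, 0.0796]
orientation: [[0.147, 0.989, 0.001], [0.989, -0.147, -0.0], [-0.0, 0.001, -1.0]]
wrist_force: [-0.5, -0.1, 5.1]
opening: -0.0001
grasp_force: 2.2
```

>>> {"op": "carry_out", "data": {"deltas": [[[0,0,0.05],[0,0,0]],[[0.3,0,0],[0,0,0]],[[0.3,0,0],[0,0,0]],[[0.4,0,0],[0,0,0]],[[0.5,0,0],[0,0,0]],[[0.5,0,0],[0,0,0]],[[0,0,0],[0,0,0]]]}}

```text
t: 6.18
tcp_pos: [0.5308, -0.0399, 0.079]
orientation: [[0.147, 0.989, 0.001], [0.989, -0.147, 0.0], [0.001, 0.001, -1.0]]
wrist_force: [1.2, 1.7, 4.2]
opening: 0.0
grasp_force: 2.3
```

>>> {"op": "carry_out", "data": {"deltas": [[[0.4,0,0],[0,0,0]],[[0.5,0,0],[0,0,0]],[[0.5,0,0],[0,0,0]],[[0.5,0,0],[0,0,0]],[[0.5,0,0],[0,0,0]],[[0.5,0,0],[0,0,0]]]}}

```text
t: 6.68
tcp_pos: [0.5351, -0.012, 0.079]
orientation: [[0.147, 0.989, 0.001], [0.989, -0.147, -0.0], [-0.0, 0.001, -1.0]]
wrist_force: [1.5, -2.8, 4.9]
opening: 0.0003
grasp_force: 2.3
```

Run:
```python
from h import *
s=robot.state();print(s["tcp_pos"],s["wrist_force"])
b=robot.snapshot("scene")[:,:,::-1][115:265,135:335]
cv2.imwrite("pics/c4.png",cv2.resize(b,(800,600),interpolation=2))
```

```text
[ 0.53511938 -0.01201573  0.07901381] [ 1.54417497 -2.78080764  4.9075056 ]
```

View pics/c4.png

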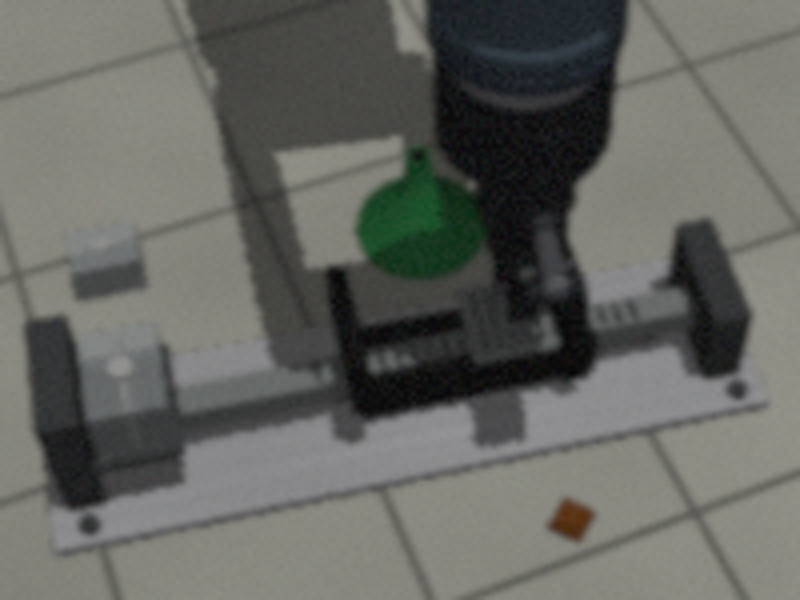

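The jaw has slid about 50 mm with the pad down, and the mould, keycap and funnel haven't moved. I'll keep pushing.

>>> {"op": "carry_out", "data": {"deltas": [[[0.5,0.01,0],[0,0,0]],[[0.5,0.01,0],[0,0,0]],[[0.5,0.01,0],[0,0,0]],[[0.5,0.01,0],[0,0,0]],[[0.5,0.01,0],[0,0,0]],[[0.5,0.01,0],[0,0,0]],[[0.5,0.01,0],[0,0,0]],[[0.5,0.01,0],[0,0,0]],[[0.4,0,0],[0,0,0]],[[0.3,0,0],[0,0,0]],[[0.2,0,0],[0,0,0]]]}}

```text
t: 7.65
tcp_pos: [0.5427, 0.0364, 0.0788]
orientation: [[0.147, 0.989, 0.0], [0.989, -0.147, -0.0], [0.0, 0.0, -1.0]]
wrist_force: [3.5, -2.3, 4.3]
opening: -0.0004
grasp_force: 2.4
```

>>> {"op": "carry_out", "data": {"deltas": [[[0.2,0,0],[0,0,0]],[[0.2,0,0],[0,0,0]],[[0.15,0,0],[0,0,0]],[[0.15,0,0],[0,0,0]],[[0,0,0],[0,0,0]]]}}

```text
t: 8.07
tcp_pos: [0.5427, 0.043, 0.0785]
orientation: [[0.147, 0.989, -0.002], [0.989, -0.147, 0.0], [-0.0, -0.002, -1.0]]
wrist_force: [0.2, -1.8, 5.1]
opening: -0.0002
grasp_force: 2.4
```

>>> {"op": "carry_out", "data": {"deltas": [[[0.15,0,0],[0,0,0]],[[0.15,0,0],[0,0,0]],[[0,0,0],[0,0,0]]]}}

```text
t: 8.32
tcp_pos: [0.5432, 0.046, 0.0785]
orientation: [[0.147, 0.989, -0.002], [0.989, -0.147, 0.0], [-0.0, -0.002, -1.0]]
wrist_force: [-1.2, -2.8, 5.3]
opening: 0.0
grasp_force: 2.4
```

>>> {"op": "carry_out", "data": {"deltas": [[[0.1,0,0],[0,0,0]],[[0.1,0,0],[0,0,0]],[[0,0,0],[0,0,0]]]}}

```text
t: 8.57
tcp_pos: [0.5437, 0.0479, 0.0786]
orientation: [[0.147, 0.989, -0.001], [0.989, -0.147, -0.0], [-0.0, -0.001, -1.0]]
wrist_force: [-0.7, -3.7, 4.6]
opening: -0.0001
grasp_force: 3.4
```

>>> {"op": "carry_out", "data": {"deltas": [[[0.1,0,0],[0,0,0]],[[0.1,0,0],[0,0,0]],[[0,0,0],[0,0,0]]]}}

```text
t: 8.82
tcp_pos: [0.5438, 0.048, 0.0786]
orientation: [[0.147, 0.989, -0.002], [0.989, -0.147, -0.003], [-0.003, -0.002, -1.0]]
wrist_force: [-4.1, -11.8, 6.3]
opening: -0.0001
grasp_force: 8.0
```

Run:
```python
from h import *
s=robot.state();print(s["tcp_pos"],s["wrist_force"])
b=robot.snapshot("scene")[:,:,::-1][115:265,135:335]
cv2.imwrite("pics/c5.png",cv2.resize(b,(800,600),interpolation=2))
```

```text
[0.54379503 0.04799682 0.07861362] [ -4.07154772 -11.78464167   6.30517061]
```

View pics/c5.png

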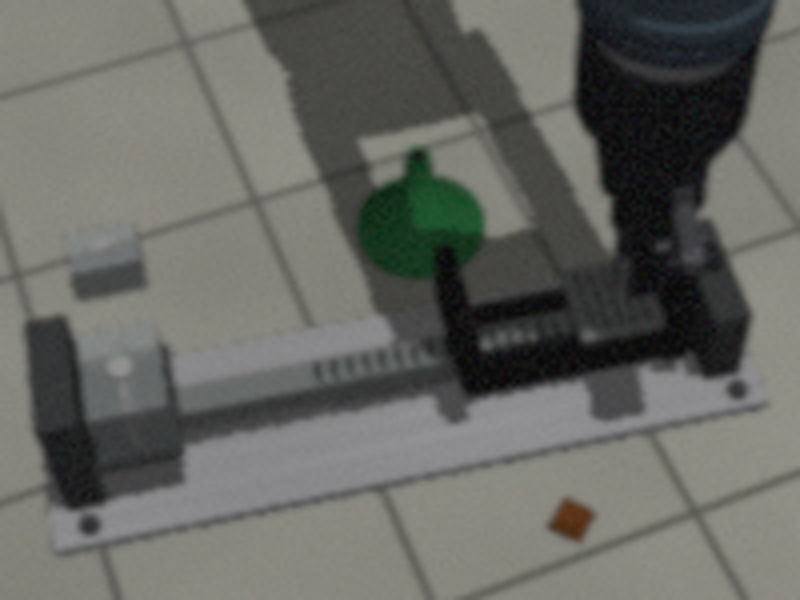

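The jaw is against the stop: the force climbed to 12 N and the motion stalled. I'll lift straight up, which also stops the pad from dragging the jaw back.

>>> {"op": "carry_out", "data": {"deltas": [[[-0.1,0,0],[0,0,0]],[[0,0,-0.4],[0,0,0]],[[0,0,-0.4],[0,0,0]],[[0,0,-0.4],[0,0,0]],[[-0.3,0,-0.4],[0,0,0]],[[-0.3,0,-1],[0,0,0]],[[0,0,-2],[0,0,0]],[[0,0,-3],[0,0,0]],[[0,0,-3],[0,0,0]],[[0,0,-3],[0,0,0]],[[0,0,0],[0,0,0]],[[0,0,0],[0,0,0]]]}}

```text
t: 9.87
tcp_pos: [0.5448, 0.0432, 0.2173]
orientation: [[0.147, 0.989, 0.005], [0.989, -0.147, 0.0], [0.001, 0.005, -1.0]]
wrist_force: [-0.5, -0.6, -1.3]
opening: 0.0001
grasp_force: 0.0
```

Run:
```python
from h import *
s=robot.state();print(s["tcp_pos"],s["wrist_force"])
b=robot.snapshot("scene")[:,:,::-1][145:245,235:335]
cv2.imwrite("pics/c6.png",cv2.resize(b,(600,600),interpolation=2))
```

```text
[0.5447745  0.04322224 0.217332  ] [-0.51302027 -0.58345114 -1.3345848 ]
```

View pics/c6.png

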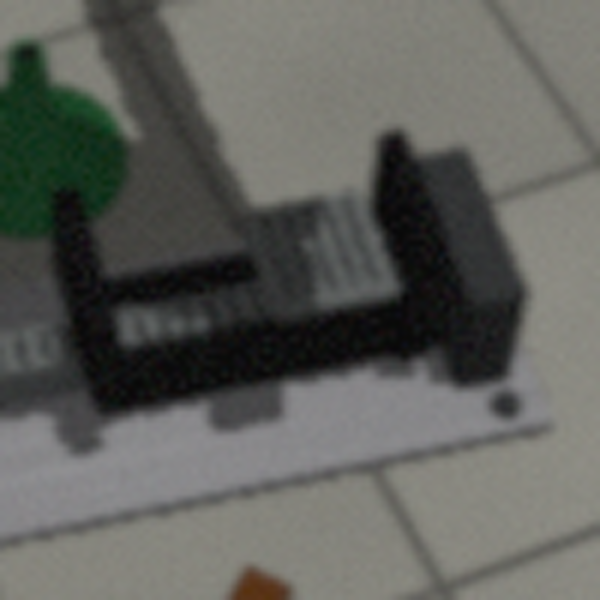

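The jaw rests against the stop and the pad looks up. A light touch at 61 mm will confirm its height.

>>> {"op": "carry_out", "data": {"deltas": [[[-0.2,0,3],[0,0,0]],[[0,0,3],[0,0,0]],[[0,0,3],[0,0,0]],[[0,0,2],[0,0,0]],[[0,0,1],[0,0,0]],[[0,0,0.6],[0,0,0]],[[0,0,0.3],[0,0,0]],[[0,0,0.2],[0,0,0]],[[0,0,0],[0,0,0]],[[0,0,0],[0,0,0]],[[0,0,0],[0,0,0]]]}}

```text
t: 10.83
tcp_pos: [0.5439, 0.0409, 0.0849]
orientation: [[0.147, 0.989, 0.002], [0.989, -0.147, -0.0], [0.0, 0.002, -1.0]]
wrist_force: [-1.6, 1.0, 2.7]
opening: -0.0003
grasp_force: 1.2
```

The touch gives 2.7 N with the tips at 60 mm, so the pad is up. I'll clear out and hand in.

>>> {"op": "carry_out", "data": {"deltas": [[[0,0,-0.5],[0,0,0]],[[0,0,-1],[0,0,0]],[[0,0,-2],[0,0,0]],[[0,0,-3],[0,0,0]],[[0,0,-3],[0,0,0]],[[0,0,-3],[0,0,0]],[[0,0,0],[0,0,0]],[[0,0,0],[0,0,0]],[[0,0,0],[0,0,0]],[[0,0,0],[0,0,0]]]}}

```text
t: 11.67
tcp_pos: [0.5425, 0.0409, 0.2079]
orientation: [[0.147, 0.989, -0.002], [0.989, -0.147, 0.0], [-0.0, -0.002, -1.0]]
wrist_force: [-0.3, 0.0, -1.0]
opening: 0.0003
grasp_force: 0.0
```

Run:
```python
from h import *
b=robot.snapshot("scene")[:,:,::-1][115:265,135:335]
cv2.imwrite("pics/c7.png",cv2.resize(b,(800,600),interpolation=2))
```

```text
(no output)
```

View pics/c7.png

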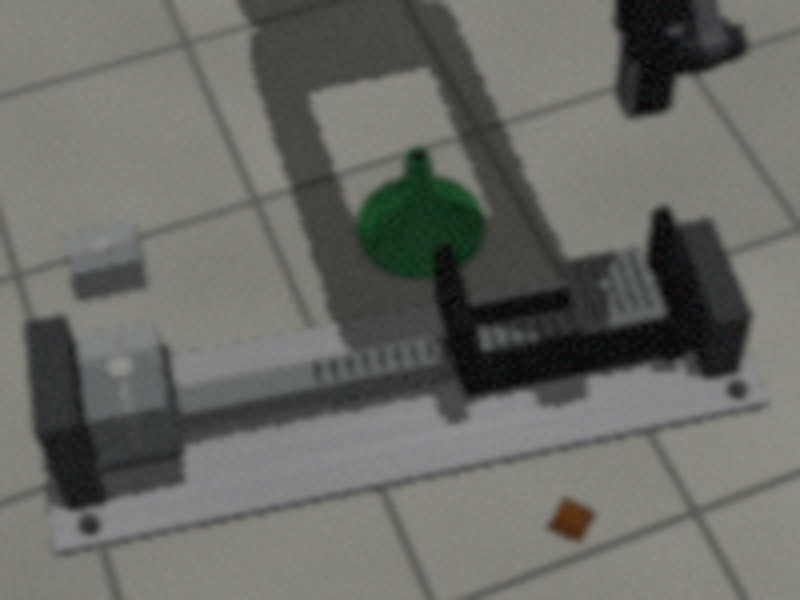

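The jaw is at the stop (face plate still at (455,320)), the pad is up, the mould, keycap and funnel haven't moved, and the gripper is clear.

```bash
python3 -c "
from cell import robot
print(robot.close_job())"
```

```text
the job is handed in; nothing more can be done
None
```

The clamp is open and the job handed in (no verdict came back): the jaw is against the end stop, the pad has sprung up, the mould, keycap and funnel look unmoved, and the arm is clear.

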